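# Unlock a slide clamp and hold its sprung arm open

## Task

I want to take the glass slide out of the slide clamp on the bench. Slide the clamp's transport lock knob all the way to its end stop, away from the pivot, then take the sprung clamp arm by its upright post, swing it away from the slide against its spring until it meets its stop, and finish still holding it there with the gripper. Do not let the arm snap back, and leave the other things on the bench where they are.

Things in the scene. Friction and masses are not known exactly. Their poses are not given: they have to be found in the camera images.
- clamp_stand: Slide clamp: grey plate 150 x 290 mm, top 12 mm high, fixed. Origin: on the bench under the arm's pivot axis; plate x -75 to 75, y -165 to 125. z up; +y from the pivot to the glass slide (on a bed at y 100, 26 high), -y to the lock knob. Arm's rest pin at (-13, 55) and stop pin at (57, 23): 10 thick, 44 high. Bolt bracket at (-12, -50) 47 high, knob's end stop at (-12, -151) 26 high.
- pivot (a point): Point on the vertical pivot axis of the arm, 36 mm above the bench. The round steel hub there is 34 mm across, its top 49 mm (the nut 54 mm) above the bench.
- clamp_post (a point): Centre of the top of the upright round steel post at the end of the clamp arm: 14 mm in diameter, from 41 to 96 mm above the bench, 100 mm from the pivot axis. The arm is a flat steel bar 14 mm wide, 31 to 41 mm above the bench, with a 26 mm round end under the post and a 42 mm tail beyond the pivot that meets the lock bolt.
- clamp_hinge (a joint): Angle of the clamp arm about the vertical pivot axis. 0: at rest along the stand's +y, its end on the slide; grows clockwise seen from above (post goes towards the stand's +x) to the stop at 1.0 rad. A spring always pulls it back to 0: about 2.5 N at the post at rest, 7.5 N at the stop. While locked it moves no more than about 0.1 rad.
- lock_knob (a point): Centre of the top of the transport lock knob: upright black round knob 16 mm in diameter (20 mm rim in the top 3 mm), 31 to 69 mm above the bench, on a 24 mm square carriage (13 to 31 mm high) between rails 36 mm apart along the stand's y at x = -12 mm. Its bolt, a rod 8 mm thick, 36 mm above the bench, reaches towards the pivot.
- lock_slide (a joint): Travel of the lock knob, m: 0 is locked (knob 85 mm from the pivot along the stand's -y); grows along -y, away from the pivot, to the end stop at 0.050 (unlocked). It starts between 0 and 0.012, slides with about 2 N and stays where it is left.
- forceps: Bystander, to be left alone: steel forceps lying flat, in front of the stand, 17x124x10 mm. Origin: centre of its underside; z up.
- timer: Bystander, to be left alone: flat white bench timer, 62x66x21 mm. Origin: centre of its underside; z up.
- coverslip_box: Bystander, to be left alone: small square coverslip box, 27x27x14 mm. Origin: centre of its underside; z up.
- petri_dish: Bystander, to be left alone: clear round petri dish to the left of the stand, 90 across and 18 high mm. Origin: centre of its underside; z up.
- oil_bottle: Bystander, to be left alone: smaller dropper bottle with a white cap, 26x28x71 mm. Origin: centre of its underside; z up.
- stain_bottle: Bystander, to be left alone: small dropper bottle with a dark rubber bulb, 32x34x86 mm. Origin: centre of its underside; z up.

How it is judged:
By the outcome, as a careful person would: the job done as asked, in the order asked, and still so for the second after the job is handed in, while the arm keeps its last pose, push and grip.
It also fails if it takes over 48 s, if anything falls off the work surface, if the arm or the gripper's body presses on something with over 40 N, if the wrist force passes 120 N, or if a joint passes its speed limit or range.

## Robot

A 7-joint arm with a two-finger parallel gripper is mounted at the origin on a cart in front of the work surface, level with it; the furniture and walls round the work are solid. World frame = base frame: x ahead of the robot, y to its left, z up, the work surface at z = 0. Lengths are in m, angles in rad, forces in N, time in s.
With the tool pointing down it reaches from about 0.425 to 0.925 m from the base axis. Payload 6.8 kg.
Tool frame: the origin (TCP) lies at the very end of the fingers, on their centre line; the grasp point (between the pads) lies 19 mm behind it (r.tcp_to_grasp is the distance from the TCP to the grasp point, in m); z points along the fingers, y is the line along which they close (so a half turn about z gives the same grasp; the last joint's range is limited). The gripper opens to 85 mm and grips with 20 to 120 N. Pads are 22 mm wide; open, the fingers measure 114 mm over their backs; the gripper's body (76 mm by 85 mm) begins 54 mm behind the grasp point. The pads swing forward as they close: fully open they stand 13 mm farther back than shut.
Start: joints at [-1.24, 0.477, 0.022, 1.555, -0.011, 1.109, -0.083], TCP at [0.287, 0.611, 0.231] pointing down, gripper open.
Joint ranges: [-2.96, 2.96], [-0.34, 2.1], [-1.41, 1.46], [0.24, 2.44], [-1.37, 4.51], [0.17, 1.92], [-2.96, 2.96]. Speed limits (rad/s): [2.39, 2.39, 3.14, 3.14, 3.14, 3.14, 3.14].

## Interface

Orientations are given as a rotation vector (axis times angle).
In Python, from bench import r gives the robot as it stands.
- The arm moves only by the tool step_arm, never from a script. Its argument "moves" is a list of rows, each a list of 7 numbers: the shift along the tool's x, y, z in mm, then the turn, a rotation vector about the tool's x, y, z in rad, then the finger opening in mm, from 0 to 85.4. A call has 1 to 8 rows; each row is the pose to reach, as a shift and turn from the pose commanded when the call began, along the tool's axes at that moment; what a row does not reach only later rows make up. A row lasts 1/10 s, in which the tool goes at most 50 mm and 8.59 degrees, less where a joint would pass 70% of its speed; a pose out of reach is approached as far as the arm can. A call with a gripper value outside its range is refused whole. The fingers move at their own pace and stop on an object; "grip_force" is the grip in N (left out, the last holds). Time passes only in rows, so rows that repeat a pose let the fingers close. It gives the time, the measured TCP pose, the force, the opening and the grip force at its end, in the units of the state.
- r.get_obs(): the state, without advancing time (a new reading comes with each control period).
- r.grab_frame(name): name is "scene" or "top" or "wrist"; returns a dict with "image" (480x640x3 uint8, red, green, blue), "depth" (480x640 float32, m along the optical axis (not along the pixel's ray), 0 where there is no reading), "mtx" (3x3 intrinsics, pixels), "rvec" (rotation vector, rad) and "tvec" (3), from world to camera coordinates, as OpenCV has them. Camera axes: x right, y down, z forward; pixel columns grow to the right and rows downward; lengths in m; the calibration is good to about 2 mm. A picture is of the moment at which its call begins.
- r.hand_in(): hands the job in; it is judged then, once.
The state is a dict: "clock": time; "joints": joint angles; "qvel": joint speeds; "tau": joint torques, N m; "tcp_pos": TCP position; "orientation": TCP orientation; "contact_force": force on the tool from outside, world axes, zero at the start; "moment": the same for the moment, N m; "grip_width": finger opening in m; "gripper_force": force on a finger pad.
Only numpy, scipy, OpenCV 4.12 (cv2) and the standard library are available. Lean on these libraries where they do the work, as an engineer would, in place of code of your own. Each camera call takes 0.05 s, during which the arm holds its last target. There are 200 camera calls.

## Working session

There is one attempt and no reset: what is moved stays moved. The work goes in short steps, Python scripts to look and compute and a tool call to move; the robot and the scene stay as the last step left them, time stands still between calls to the robot, and variables do not carry over. Pictures are saved under pics/ and viewed, at most 10 in all, crops included, and the job is handed in when it is done.

Besides the shell and the picture viewer there is one more tool, called after "Call:" by a JSON object that holds its "api" and its "payload", one argument or row to a line. step_arm: Moves the arm, as the interface text tells. Its arguments: {"type":"object","properties":{"moves":{"type":"array","items":{"type":"array","items":{"type":"number"}}},"grip_force":{"type":"number"}},"required":["moves"]}

```bash
mkdir -p pics
cat > h.py <<'E'
import numpy as np, cv2
from bench import r
from scipy.spatial.transform import Rotation as R
def grab(n,save=None):
    f=r.grab_frame(n)
    if save: cv2.imwrite('pics/'+save,f['image'][:,:,::-1])
    return f
def pts(f):
    v,u=np.mgrid[0:480,0:640]; d=f['depth']; K=f['mtx']
    P=np.stack([(u-K[0,2])/K[0,0]*d,(v-K[1,2])/K[1,1]*d,d],-1)
    Rm=cv2.Rodrigues(np.array(f['rvec'],float))[0]
    W=(P-np.ravel(f['tvec']))@Rm
    W[d<=0]=np.nan
    return W
def ray(f,u,v,z):
    K=f['mtx'];Rm=cv2.Rodrigues(np.array(f['rvec'],float))[0]
    c=-Rm.T@np.ravel(f['tvec']); d=Rm.T@np.array([(u-K[0,2])/K[0,0],(v-K[1,2])/K[1,1],1])
    return c+d*(z-c[2])/d[2]
def tomm(w): # world shift -> tool axes mm
    o=r.get_obs(); return R.from_rotvec(o['orientation']).inv().apply(w)*1000
E
python3 - <<'E'
from h import *
a=grab('top','top.png');grab('scene','scene.png')
o=r.get_obs();print(o['tcp_pos'],R.from_rotvec(o['orientation']).as_matrix().round(3),o['clock'])
np.savez('top.npz',**{k:np.array(v) for k,v in a.items()})
E
```

```text
[0.28657682 0.61054778 0.23040649] [[-0.905  0.425 -0.001]
 [ 0.425  0.905 -0.002]
 [-0.    -0.002 -1.   ]] 0.1
```

View pics/top.png

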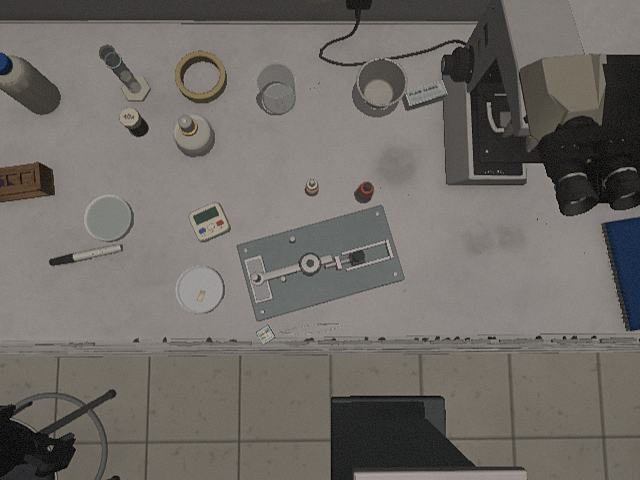

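View pics/scene.png

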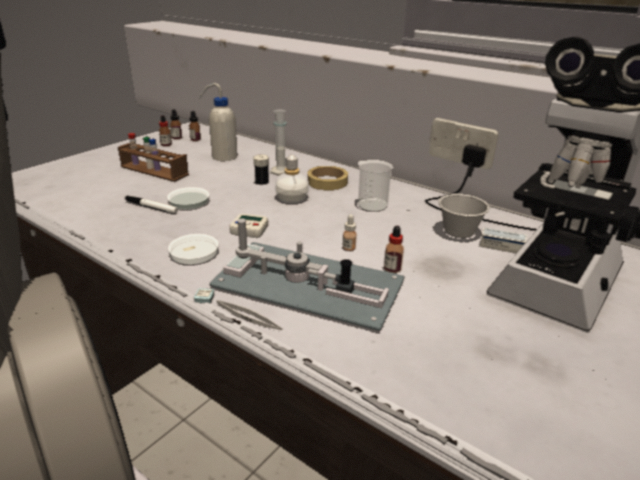

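Top view: knob near (357,257), pivot (310,264), post top (257,278), stop pin (292,240); the oil bottle (312,187) and stain bottle (366,191) are farther back. Next I measure these.

Run:
```python
from h import *
f=dict(np.load('top.npz')); W=pts(f)
im=f['image'].astype(int)
hsv=cv2.cvtColor(f['image'],cv2.COLOR_RGB2HSV)
def blob(name,u0,u1,v0,v1,z0,z1,zc):
    m=np.zeros((480,640),bool); m[v0:v1,u0:u1]=1
    m&=(W[...,2]>z0)&(W[...,2]<z1)
    v,u=np.nonzero(m); p=W[m]
    print(name,m.sum(),'px',u.mean().round(1),v.mean().round(1),'depth mid',((np.nanmin(p,0)+np.nanmax(p,0))/2).round(4),'span',np.ptp(p,axis=0).round(3),'ray',ray(f,u.mean(),v.mean(),zc).round(4))
blob('post',240,275,262,295,.085,.11,.096)
blob('knob',342,375,242,272,.06,.08,.069)
blob('hub',295,325,250,280,.043,.062,.051)
blob('oil',300,325,170,205,.05,.09,.07)
blob('stain',350,380,170,210,.06,.1,.085)
# plate by colour, biggest contour
m=((im[...,2]-im[...,0])>8)&(np.abs(W[...,2]-.012)<.03); m=m.astype(np.uint8)
m=cv2.morphologyEx(m,cv2.MORPH_CLOSE,np.ones((9,9)))
c=max(cv2.findContours(m,0,2)[0],key=cv2.contourArea); rc=cv2.minAreaRect(c); b=cv2.boxPoints(rc); print(rc)
B=np.array([ray(f,*q,.012) for q in b]);print(B.round(4),np.linalg.norm(np.roll(B,1,0)-B,axis=1))
print(R.from_rotvec(f['rvec']).inv().as_matrix().round(2), f['mtx'][0,0])
```

```text
post 56 px 254.1 276.1 depth mid [0.5011 0.3342 0.0926] span [0.014 0.014 0.011] ray [0.5007 0.3334 0.096 ]
knob 95 px 358.9 254.8 depth mid [0.5391 0.1497 0.0671] span [0.018 0.018 0.008] ray [0.5392 0.15   0.069 ]
hub 285 px 309.6 262.3 depth mid [0.5292 0.2384 0.0498] span [0.037 0.038 0.014] ray [0.5278 0.2382 0.051 ]
oil 76 px 311.5 183.1 depth mid [0.6746 0.2332 0.0606] span [0.019 0.018 0.021] ray [0.67  0.234 0.07 ]
stain 139 px 366.5 187.3 depth mid [0.6633 0.1337 0.0739] span [0.024 0.024 0.027] ray [0.6585 0.1359 0.085 ]
((622.0, 273.5), (113.0, 34.0), 90.0)
[[ 0.6156 -0.3299  0.012 ]
 [ 0.6153 -0.396   0.012 ]
 [ 0.4006 -0.3783  0.012 ]
 [ 0.4011 -0.314   0.012 ]] [0.21513269 0.06606034 0.2154835  0.06428432]
[[-0.01 -0.99  0.13]
 [-1.    0.01 -0.02]
 [ 0.02 -0.13 -0.99]] 535.4520484604366
```

Call:
{"api": "step_arm", "payload": {
  "moves": [
    [-35,-25,5,0,0,0.1,60],
    [-74,-54,12,0,0,0.2,60],
    [-112,-81,20,0,0,0.3,60],
    [-150,-109,30,0,0,0.4,60],
    [-188,-137,40,0,0,0.5,60],
    [-226,-165,45,0,0,0.6,60],
    [-264,-192,50,0,0,0.7,60],
    [-302,-220,55,0,0,0.8,60]
  ]
}}

```text
clock: 0.9
tcp_pos: [0.4671, 0.2819, 0.176]
orientation: [-1.829, -2.554, 0.0]
contact_force: [0.9, 0.5, 0.1]
grip_width: 0.0603
gripper_force: 0.0
```

Run:
```python
from h import *
o=r.get_obs();print(o['tcp_pos'],R.from_rotvec(o['orientation']).as_matrix().round(3),o['clock'],o['joints'].round(2) if hasattr(o['joints'],'round') else o['joints'])
print(tomm(np.array([.5392,.150,.15])-o['tcp_pos']))
```

```text
[0.46709961 0.28186331 0.1759831 ] [[-0.322  0.947 -0.   ]
 [ 0.947  0.322  0.   ]
 [ 0.    -0.    -1.   ]] 0.9 [-0.88  0.33  0.28  1.94 -0.12  0.89 -0.22]
[-148.06649891   25.76049148   25.96592146]
```

Call:
{"api": "step_arm", "payload": {
  "moves": [
    [-45,8,8,0,0,0.02,50],
    [-90,16,16,0,0,0.04,50],
    [-130,23,22,0,0,0.052,50],
    [-148,26,26,0,0,0.052,50],
    [-148,26,26,0,0,0.052,50]
  ]
}}

```text
clock: 1.4
tcp_pos: [0.5403, 0.1481, 0.1496]
orientation: [1.897, 2.503, -0.003]
contact_force: [-0.0, -0.7, -0.5]
grip_width: 0.05
gripper_force: 0.0
```

Run:
```python
from h import *
f=grab('wrist','w1.png');np.savez('w1.npz',**{k:np.array(v) for k,v in f.items()})
o=r.get_obs();print(o['tcp_pos'],R.from_rotvec(o['orientation']).as_matrix().round(3))
W=pts(f)
for z0,z1 in [(.062,.075),(.088,.1),(.046,.058)]:
    m=((W[...,2]>z0)&(W[...,2]<z1)).astype(np.uint8)
    n,l,s,c=cv2.connectedComponentsWithStats(m)
    for i in range(1,n):
        if s[i,4]>150:
            p=W[l==i];print(z0,s[i],c[i].round(),((np.nanmin(p,0)+np.nanmax(p,0))/2).round(4),np.ptp(p,axis=0).round(3))
```

```text
[0.53955297 0.15069278 0.14978278] [[-0.273  0.962 -0.001]
 [ 0.962  0.273 -0.001]
 [-0.    -0.001 -1.   ]]
0.062 [558 169  25  19 340] [570. 179.] [0.6731 0.2317 0.0673] [0.011 0.011 0.011]
0.062 [305 234  32  30 717] [320. 248.] [0.5394 0.1482 0.0686] [0.019 0.019 0.004]
0.062 [469 298  38  34 690] [485. 312.] [0.6624 0.1321 0.0685] [0.023 0.024 0.013]
0.046 [ 314   75   54   57 2430] [340. 103.] [0.5275 0.2361 0.0512] [0.033 0.033 0.01 ]
0.046 [537 159  36  33 654] [551. 174.] [0.6725 0.2317 0.052 ] [0.018 0.021 0.012]
0.046 [303 178  36  13 413] [321. 184.] [0.5291 0.1845 0.0478] [0.024 0.013 0.003]
0.046 [456 284  42  37 588] [472. 298.] [0.6616 0.1323 0.052 ] [0.027 0.029 0.012]
```

View pics/w1.png

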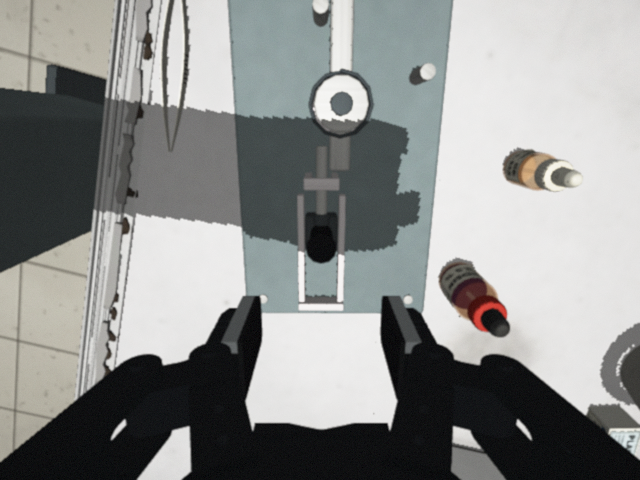

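The wrist view is square to the stand: knob (320,248) lies between the rails, hub (341,103), and the stain bottle (485,310) is well off to the side. I go down and grip the knob.

Call:
{"api": "step_arm", "payload": {
  "moves": [
    [-1,0,40,0,0,0,46],
    [-2,0,80,0,0,0,46],
    [-2,0,100,0,0,0,46],
    [-2,0,108,0,0,0,46],
    [-2,0,108,0,0,0,10],
    [-2,0,108,0,0,0,10],
    [-2,0,108,0,0,0,10],
    [-2,0,108,0,0,0,10]
  ],
  "grip_force": 30
}}

```text
clock: 2.25
tcp_pos: [0.5397, 0.151, 0.0432]
orientation: [-1.889, -2.51, -0.001]
contact_force: [-4.0, 1.0, 3.5]
grip_width: 0.0174
gripper_force: 29.3
```

Call:
{"api": "step_arm", "payload": {
  "moves": [
    [-5,0,0,0,0,0,10],
    [-12,0,0,0,0,0,10],
    [-19,0,0,0,0,0,10],
    [-26,0,0,0,0,0,10],
    [-33,0,0,0,0,0,10],
    [-39,0,0,0,0,0,10],
    [-43,0,0,0,0,0,10],
    [-44,0,0,0,0,0,10]
  ]
}}

```text
clock: 3.05
tcp_pos: [0.5518, 0.1074, 0.0432]
orientation: [-1.89, -2.508, 0.0]
contact_force: [-5.4, 0.8, 6.1]
grip_width: 0.0176
gripper_force: 29.4
```

Call:
{"api": "step_arm", "payload": {
  "moves": [
    [-2,0,0,0,0,0,10],
    [-4,0,0,0,0,0,10],
    [-5,0,0,0,0,0,10],
    [-5,0,0,0,0,0,10]
  ]
}}

```text
clock: 3.45
tcp_pos: [0.5524, 0.1053, 0.0431]
orientation: [-1.886, -2.509, -0.001]
contact_force: [-8.5, 5.6, 8.0]
grip_width: 0.0173
gripper_force: 29.4
```

Call:
{"api": "step_arm", "payload": {
  "moves": [
    [-2,0,0,0,0,0,10],
    [-3,0,0,0,0,0,10],
    [-3,0,0,0,0,0,10]
  ]
}}

```text
clock: 3.75
tcp_pos: [0.5525, 0.105, 0.0431]
orientation: [-1.882, -2.509, -0.003]
contact_force: [-10.0, 10.6, 8.8]
grip_width: 0.0176
gripper_force: 29.5
```

Force rises with no more motion: end stop reached after about 47 mm. I ease off, release and rise.

Call:
{"api": "step_arm", "payload": {
  "moves": [
    [4,0,0,0,0,0,10],
    [5,0,0,0,0,0,46],
    [5,0,0,0,0,0,46],
    [5,0,0,0,0,0,46],
    [5,0,-30,0,0,0,46],
    [5,0,-70,0,0,0,46],
    [5,0,-110,0,0,0,46],
    [5,0,-120,0,0,0,46]
  ]
}}

```text
clock: 4.55
tcp_pos: [0.5562, 0.105, 0.1668]
orientation: [1.888, 2.505, 0.01]
contact_force: [0.8, -0.4, 0.5]
grip_width: 0.0459
gripper_force: 0.0
```

Run:
```python
from h import *
f=grab('wrist','w2.png');W=pts(f)
o=r.get_obs();print(o['tcp_pos'],R.from_rotvec(o['orientation']).as_matrix().round(3))
for z0,z1 in [(.062,.075),(.046,.058)]:
    m=((W[...,2]>z0)&(W[...,2]<z1)).astype(np.uint8)
    n,l,s,c=cv2.connectedComponentsWithStats(m)
    for i in range(1,n):
        if s[i,4]>150:
            p=W[l==i];print(z0,s[i],c[i].round(),((np.nanmin(p,0)+np.nanmax(p,0))/2).round(4),np.ptp(p,axis=0).round(3))
print(tomm(np.array([.501,.333,.15])-o['tcp_pos']))
```

```text
[0.55586048 0.10509125 0.16642998] [[-0.275  0.961  0.007]
 [ 0.961  0.275  0.002]
 [ 0.     0.007 -1.   ]]
0.062 [548  93  23  19 341] [559. 102.] [0.6733 0.2315 0.0676] [0.01  0.011 0.011]
0.062 [299 229  30  28 622] [314. 242.] [0.5518 0.1028 0.0683] [0.019 0.019 0.005]
0.062 [461 228  37  34 628] [475. 242.] [0.6624 0.1318 0.0685] [0.023 0.024 0.013]
0.062 [448 450  51  29 726] [469. 463.] [ 0.7326 -0.0484  0.0685] [0.044 0.008 0.013]
0.046 [ 307    0   54   59 2496] [334.  28.] [0.5276 0.2358 0.0514] [0.033 0.034 0.011]
0.046 [526  87  34  34 632] [540. 104.] [0.6734 0.2316 0.0519] [0.02  0.021 0.012]
0.046 [297 106  36  13 416] [314. 112.] [0.5293 0.1844 0.0476] [0.024 0.013 0.003]
0.046 [448 217  40  39 510] [462. 232.] [0.6607 0.1317 0.052 ] [0.025 0.03  0.012]
0.046 [448 430  29  22 318] [459. 441.] [ 0.7261 -0.0423  0.0521] [0.027 0.006 0.012]
[234.20001542   9.89116087  16.56907262]
```

View pics/w2.png

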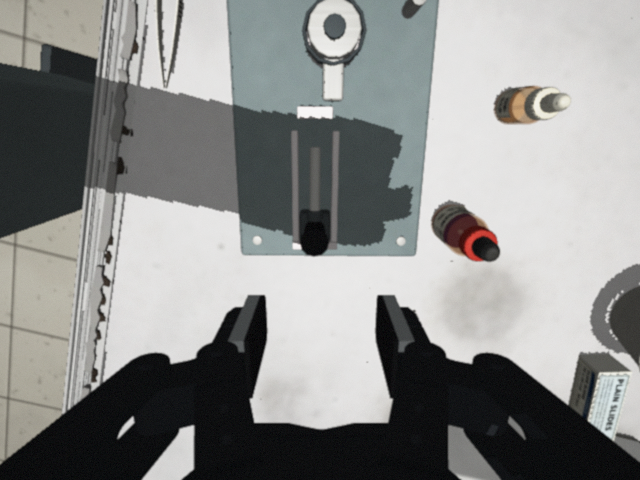

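The knob (314,242) is at the end of its rails, 134.6 mm from the pivot against 135 expected, so it is unlocked; the bottles have not moved. On to the post.

Call:
{"api": "step_arm", "payload": {
  "moves": [
    [35,1,0,0,0,0,46],
    [75,3,0,0,0,0,46],
    [115,5,0,0,0,0,46],
    [155,7,2,0,0,0,46],
    [195,8,4,0,0,0,46],
    [225,9,5,0,0,0,46],
    [234,10,5,0,0,0,46],
    [234,10,5,0,0,0,46]
  ]
}}

```text
clock: 5.4
tcp_pos: [0.4972, 0.3336, 0.156]
orientation: [-1.886, -2.512, 0.002]
contact_force: [-0.1, -0.5, -0.1]
grip_width: 0.0459
gripper_force: 0.0
```

Run:
```python
from h import *
f=grab('wrist','w3.png');W=pts(f)
o=r.get_obs();print(o['tcp_pos'],R.from_rotvec(o['orientation']).as_matrix().round(3),o['joints'])
for z0,z1 in [(.088,.103),(.046,.058)]:
    m=((W[...,2]>z0)&(W[...,2]<z1)).astype(np.uint8)
    n,l,s,c=cv2.connectedComponentsWithStats(m)
    for i in range(1,n):
        if s[i,4]>150:
            p=W[l==i];print(z0,s[i],c[i].round(),((np.nanmin(p,0)+np.nanmax(p,0))/2).round(4),np.ptp(p,axis=0).round(3), tomm((np.nanmin(p,0)+np.nanmax(p,0))/2-o['tcp_pos']))
```

```text
[0.49805031 0.33159914 0.15632715] [[-0.276  0.961 -0.001]
 [ 0.961  0.276 -0.002]
 [-0.001 -0.001 -1.   ]] [-0.90231545  0.44164783  0.27520297  1.8295177  -0.14865548  0.89210353
 -0.27865632]
0.088 [316 250  24  25 477] [327. 262.] [0.5007 0.3328 0.093 ] [0.014 0.013 0.01 ] [ 0.48581806  2.99653988 63.28892629]
0.046 [ 303  341   43   39 1279] [324. 361.] [0.5273 0.2364 0.0513] [0.033 0.034 0.011] [-99.41358301   1.90076095 105.15628666]
0.046 [295 407  29  10 256] [309. 412.] [0.5292 0.1851 0.0477] [0.024 0.013 0.003] [-149.29106353  -10.38856716  108.86465404]
```

View pics/w3.png

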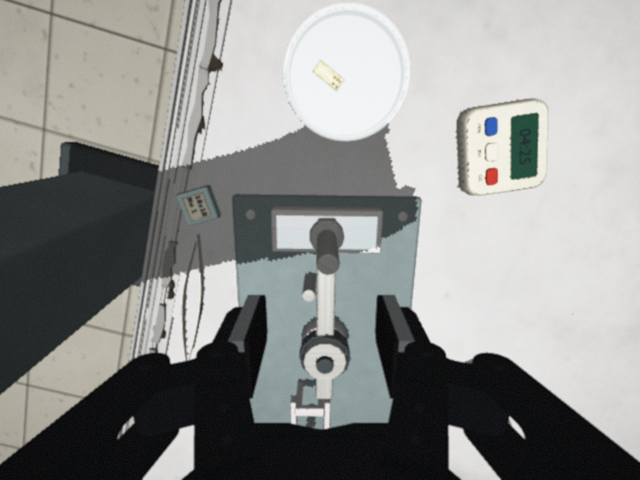

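The post (327,262) is between the fingers, 3 mm off centre; the arm is at rest and the rest pin (309,293) sits below finger level. I go down and grip.

Call:
{"api": "step_arm", "payload": {
  "moves": [
    [0,3,30,0,0,0,46],
    [0,3,65,0,0,0,46],
    [0,3,90,0,0,0,46],
    [0,3,97,0,0,0,46],
    [0,3,97,0,0,0,8],
    [0,3,97,0,0,0,8],
    [0,3,97,0,0,0,8],
    [0,3,97,0,0,0,8]
  ],
  "grip_force": 45
}}

```text
clock: 6.25
tcp_pos: [0.5016, 0.3331, 0.0617]
orientation: [1.89, 2.509, 0.002]
contact_force: [-0.2, -3.0, 4.7]
grip_width: 0.0128
gripper_force: 44.0
```

Run:
```python
from h import *
o=r.get_obs();M=R.from_rotvec(o['orientation']);t=o['tcp_pos'];print(t,M.as_matrix().round(3),o['grip_width'])
P=np.array([.5275,.2362]);d=t[:2]-P;print(np.hypot(*d))
for a in np.arange(.06,1.1,.0625):
    c,s=np.cos(-a),np.sin(-a); n=P+np.array([c*d[0]-s*d[1],s*d[0]+c*d[1]])
    print(a.round(3),M.inv().apply(np.r_[n-t[:2],0]).round(4)*1000)
```

```text
[0.50159026 0.33310143 0.06166137] [[-0.276  0.961  0.001]
 [ 0.961  0.276  0.   ]
 [ 0.     0.001 -1.   ]] 0.012834479534896226
0.10030554053392711
0.06 [-0.3  6.   0. ]
0.122 [-1.  12.2  0. ]
0.185 [-2.1 18.4  0. ]
0.248 [-3.5 24.5  0. ]
0.31 [-5.3 30.5  0. ]
0.372 [-7.5 36.4  0. ]
0.435 [-10.1  42.1   0.1]
0.498 [-13.   47.6   0.1]
0.56 [-16.3  53.    0.1]
0.622 [-19.9  58.1   0.1]
0.685 [-23.8  63.    0.1]
0.748 [-28.   67.7   0.1]
0.81 [-32.5  72.1   0.1]
0.872 [-37.2  76.2   0.1]
0.935 [-42.2  79.9   0.1]
0.998 [-47.4  83.4   0.1]
1.06 [-52.9  86.5   0.1]
```

Call:
{"api": "step_arm", "payload": {
  "moves": [
    [-0.3,6,0,0,0,0.06,8],
    [-1,12.2,0,0,0,0.122,8],
    [-2.1,18.4,0,0,0,0.185,8],
    [-3.5,24.5,0,0,0,0.248,8],
    [-5.3,30.5,0,0,0,0.31,8],
    [-7.5,36.4,0,0,0,0.372,8],
    [-10.1,42.1,0,0,0,0.435,8],
    [-13,47.6,0,0,0,0.498,8]
  ]
}}

```text
clock: 7.05
tcp_pos: [0.5502, 0.3342, 0.0616]
orientation: [-2.451, -1.964, -0.0]
contact_force: [-4.1, -1.9, 7.7]
grip_width: 0.0128
gripper_force: 44.4
```

```bash
cat > s.py <<'E'
from h import *
import sys
o=r.get_obs();M=R.from_rotvec(o['orientation']);t=o['tcp_pos'];P=np.array([.5275,.2362]);d=t[:2]-P
y=M.as_matrix()[:2,1]; print(t,'rad',np.hypot(*d),'hinge',np.arctan2(.333-.2362,.5016-.5275)-np.arctan2(d[1],d[0]),'turn',np.arctan2(.276,.961)-np.arctan2(y[1],y[0]),o['contact_force'],o['moment'],o['gripper_force'],o['grip_width'])
E
python3 s.py
```

```text
[0.55020682 0.33423783 0.06163931] rad 0.1006330791137767 hinge 0.48903775051140963 turn 0.4997063206014699 [-4.06883686 -1.86218324  7.68733394] [-0.63072402  0.85058435  0.18737533] 44.391286969184875 0.012782225433061711
```

Call:
{"api": "step_arm", "payload": {
  "moves": [
    [-0.3,6,0,0,0,0.06,8],
    [-1,12.2,0,0,0,0.122,8],
    [-2.1,18.4,0,0,0,0.185,8],
    [-3.5,24.5,0,0,0,0.248,8],
    [-5.3,30.5,0,0,0,0.31,8],
    [-7.5,36.4,0,0,0,0.372,8],
    [-10.1,42.1,0,0,0,0.435,8],
    [-11.5,45,0,0,0,0.467,8]
  ]
}}

```text
clock: 7.85
tcp_pos: [0.591, 0.3145, 0.0617]
orientation: [-2.837, -1.345, 0.001]
contact_force: [-7.3, -1.5, 8.1]
grip_width: 0.0125
gripper_force: 44.6
```

```bash
python3 s.py
```

```text
[0.59097642 0.31450003 0.06165122] rad 0.10079757348382358 hinge 0.9426585381692473 turn 0.9652568459878501 [-7.2973023  -1.52387221  8.11356332] [-0.17030512  1.25486613  0.21604379] 44.55233931541443 0.012469175371239016
```

Continue in small steps along the tangent until the stop.

Call:
{"api": "step_arm", "payload": {
  "moves": [
    [0,2,0,0,0,0.015,8],
    [-0.2,4,0,0,0,0.035,8],
    [-0.4,6,0,0,0,0.035,8],
    [-0.5,8,0,0,0,0.035,8],
    [-0.5,8,0,0,0,0.035,8]
  ]
}}

```text
clock: 8.35
tcp_pos: [0.5949, 0.3111, 0.0616]
orientation: [-2.855, -1.298, 0.004]
contact_force: [-10.3, 3.0, 11.1]
grip_width: 0.0126
gripper_force: 45.0
```

```bash
python3 s.py
```

```text
[0.59491208 0.31114062 0.06156724] rad 0.1007992348914329 hinge 0.9939989766117298 turn 0.9967319261552907 [-10.31207872   2.97460587  11.12076453] [0.38146271 1.92872309 0.03287377] 45.02346754074097 0.012624387245684283
```

Call:
{"api": "step_arm", "payload": {
  "moves": [
    [0,1.5,0,0,0,0,8],
    [0,3,0,0,0,0,8],
    [0,3,0,0,0,0,8],
    [0,3,0,0,0,0,8]
  ]
}}

```text
clock: 8.75
tcp_pos: [0.5952, 0.311, 0.0615]
orientation: [-2.851, -1.3, 0.007]
contact_force: [-16.2, 4.5, 14.0]
grip_width: 0.0126
gripper_force: 45.7
```

```bash
python3 s.py
python3 - <<'E'
from h import *
grab('scene','s2.png')
E
```

```text
[0.59517069 0.31097559 0.0615168 ] rad 0.10084994746858966 hinge 0.9969998118388521 turn 0.9951274241370418 [-16.16566615   4.480887    13.95172448] [0.84000104 2.97919388 0.06023175] 45.68433701992035 0.012629524579910721
```

View pics/s2.png

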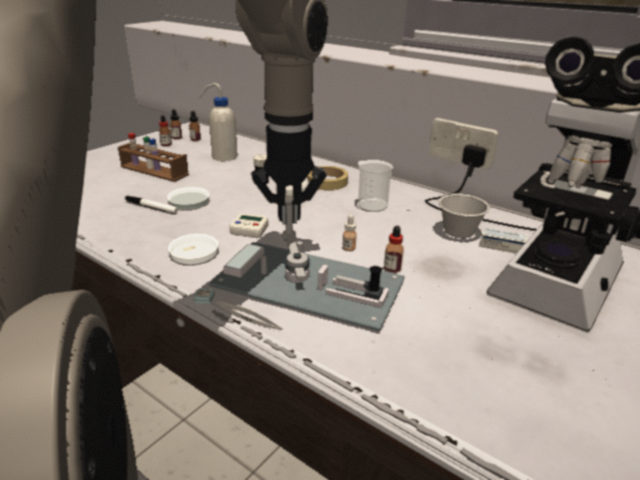

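The post (289,205) is held at the stop, the knob (375,280) is at its end stop, and everything else is where it was. The last 3 mm of push only raised the force, to about 15 N across the post.

```bash
python3 -c "
from bench import r
print(r.hand_in())"
```

```text
the job is handed in; nothing more can be done
None
```

The lock knob is at its end stop, and the clamp arm is swung to its stop and still held there by the gripper. Nothing else on the bench looks moved, and the job was handed in at about 9 s on the robot's clock.

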